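# Load the mitre box: slide the batten home to the length stop and lock the cam

## Task

Get the dark batten ready for sawing: first swing the mitre box's red cam lever open, then lay the batten flat on the base board in front of the channel, in line with it, and let go. Take it again near its outer end and slide it gently along the channel until you feel it meet the length stop, without shifting the stop, then swing the cam lever back until the cam bites and holds the batten tight against the fence. Leave the pale batten in the rack and the tin, bottle and saw where they are.

Things in the scene. Friction and masses are not known exactly. Their poses are not given: they have to be found in the camera images.
- batten_dark: dark brown (walnut) wooden batten, 200 x 40 x 30 mm (along its x, y, z), about 0.16 kg. Origin: centre of its underside; its two ends are alike. At the start it lies in one of the rack's two notches, underside 30 mm above the bench.
- batten_pale: pale batten of the same size, in the rack's other notch; to be left there.
- rack: Fixed timber rack 205 x 200 mm, origin under its centre. Battens lie along its x at y = -48 and +48 mm on two cross-bars (x = -85 and +85 mm, 18 mm thick, tops 30 mm high; its base is 12 mm thick). Horns 88 mm high stand 3 mm beside the battens at both bars, so a batten is gripped across its 40 mm width in the middle (150 mm free between bars) and lifted straight up.
- mitre_box: Fixed mitre box; origin on the bench under the channel. x runs along the channel to the length stop, y to the fence. Plywood base board 15 mm thick, x -270 to +140, y -75 to +50 mm. Channel open at the top: fence face at y = +25 mm, front wall face at y = -25 mm, walls 18 mm thick, x -90 (mouth) to +130 mm, tops 60 mm above the bench; front wall has a gap for the cam.
- stop: Aluminium length stop block in the channel, black knob on top. Origin on the channel floor, at the middle of the face that the batten meets (44 mm wide, 36 mm high, looking to the box's -x). It is set somewhere between x = 0 and +50 mm of the box and clamped: it slips only at about 45 N or more. Sliding the batten itself takes 1 to 3 N.
- cam: Red eccentric cam and steel lever on a vertical pin in the front wall's gap; origin on the pin, at box x = -30, y = -43, z = 15 mm. The lever points along the cam's own (0.6, -0.8, 0). Open (turn 0): cam axes parallel to the box's, channel free; end stop 0.1 rad beyond. Closing is clockwise from above. At the start it is turned 1.6 to 1.9 rad, blocking the channel. It stays where left.
- cam_knob (a point): Upright round red knob at the lever's end, 85 mm from the pin: 18 mm diameter, 61 to 103 mm above the bench, this point at 83 mm; the lever bar's top is at 61 mm. Swinging free takes 1 to 2 N at the knob. The cam bites on the batten at a turn of about 1.3 rad, its drag pushing the batten towards the stop; a push of about 10 to 15 N then wedges it tight and it holds itself.
- glue_tin: glue tin with yellow band, 86 mm across, 105 mm high, origin at its underside; bystander.
- glue_bottle: white glue bottle with red cap, 66 mm across, 190 mm high, origin at its underside; bystander.
- backsaw: tenon saw lying flat, about 320 mm long, brass back and brown handle, 18 mm thick; bystander.
- channel_mouth (a point): Middle of the channel's open end on top of the base board, at x = -90, y = 0, z = 15 mm of the box. The board outside it (box x -270 to -90 mm) has no walls: the batten is laid there. The channel is 10 mm wider than the batten. With the batten home, its tail still stands 60 to 110 mm out of the mouth; between the walls there is no room for fingers.
Not all that is in view belongs to the job. There is more than one size of the batten_dark; the one meant has the size given above.

How it is judged:
On the way, in this order (a step that is already met when the one before it is completed fails the run):
1. the cam lever is swung open, its knob on the stop's side of the pin (x of cam_knob in the frame of mitre_box above 0 m), for 0.1 s.
2. the dark batten lies flat on the base board in line with the channel, let go, not yet at the stop (z of batten_dark in the frame of mitre_box between 0.012 and 0.018 m and angle between batten_dark's own z axis and vertical below 0.05 rad and angle between the x axis of batten_dark and the x axis of mitre_box, either way round below 0.2 rad and y of batten_dark in the frame of mitre_box between -0.03 and 0.03 m and x of batten_dark in the frame of stop below -0.115 m and contact force between the fingers and batten_dark below 0.05 N and linear speed of batten_dark below 0.02 m/s), for 0.2 s.
3. held or pushed near its outer end (50 mm or more from its middle), the batten is pressed against the length stop (contact force between batten_dark and stop above 1 N and contact force between the fingers and batten_dark above 1 N and horizontal distance between the grasp point and batten_dark above 0.05 m).
At the end, for the whole second after the job is handed in: The dark batten lies flat in the channel, its end within 2.5 mm of the length stop, its side along the fence (within 2.5 mm and 0.02 rad), and the cam presses on it with more than 5 N; all at rest (contact force between cam and batten_dark above 5 N and x of batten_dark in the frame of stop above -0.1025 m and y of batten_dark in the frame of mitre_box above 0.0025 m and angle between the x axis of batten_dark and the x axis of mitre_box, either way round below 0.02 rad and z of batten_dark in the frame of mitre_box below 0.0175 m and angle between batten_dark's own z axis and vertical below 0.03 rad and linear speed of batten_dark below 0.01 m/s); the robot touches nothing.
It fails at once if the length stop is shifted (3 mm or more) (distance of stop from where it was at the start of the episode above 0.003 m).
It fails at once if the pale batten is moved (20 mm or more) (distance of batten_pale from where it was at the start of the episode above 0.02 m).
It fails at once if the tin, the bottle or the saw is moved (30 mm or more) (distance of any of glue_tin, glue_bottle, backsaw from where it was at the start of the episode above 0.03 m).
It also fails if it takes over 72 s, if anything falls off the work surface, if the arm or the gripper's body presses on something with over 40 N, if the wrist force passes 120 N, or if a joint passes its speed limit or range.

## Robot

A 7-joint arm with a two-finger parallel gripper is mounted at the origin on the work surface. World frame = base frame: x ahead of the robot, y to its left, z up, the work surface at z = 0. Lengths are in m, angles in rad, forces in N, time in s.
With the tool pointing down it reaches from about 0.35 to 0.775 m from the base axis. Payload 3.1 kg.
Tool frame: the origin (TCP) lies on the mounting face of the last link; the fingertips stand 173 mm ahead of it and the grasp point (between the pads) lies manip.grip_point_offset ahead of it (manip.grip_point_offset is the distance from the TCP to the grasp point, in m); z points along the fingers, y is the line along which they close (so a half turn about z gives the same grasp; the last joint's range is limited). The gripper opens to 85 mm and grips with 20 to 120 N. Pads are 22 mm wide; open, the fingers measure 114 mm over their backs; the gripper's body (76 mm by 85 mm) begins 54 mm behind the grasp point. The pads swing forward as they close: fully open they stand 13 mm farther back than shut.
Start: joints at [1.093, 0.311, 0.014, 1.512, -0.004, 1.319, -0.027], TCP at [0.232, -0.499, 0.405] pointing down, gripper open.
Joint ranges: [-2.7, 2.7], [-0.3, 1.91], [-1.27, 1.3], [0.12, 2.57], [-1.44, 4.58], [0.2, 2.03], [-3.05, 3.05]. Speed limits (rad/s): [2.79, 2.79, 3.14, 3.14, 3.14, 3.14, 3.14].

## Interface

Orientations are given as a rotation vector (axis times angle).
In Python, from plant import manip gives the robot as it stands. The module is installed in compiled form; this text tells all that it offers.
- The arm moves only by the tool arm_command, never from a script. Its arguments are lists of equal length, an entry for each row: "travel": the shift along the tool's x, y, z in m, a list of three; "rot": the turn, a rotation vector about the tool's x, y, z in degrees, a list of three; "jaw": the closure, from 0 (fully open) to 1 (shut). A call has exactly 5 rows; each row shifts and turns the commanded pose from where the row before left it, along the tool's axes as they then stand; what a row does not reach is not made up. A row lasts 1/10 s, in which the tool goes at most 50 mm and 8.59 degrees, less where a joint would pass 70% of its speed; a pose out of reach is approached as far as the arm can. A call is refused whole if a number of a shift passes 0.05 or a number of a turn 8.59, either way. A call with a gripper value outside its range is refused whole. The fingers move at their own pace and stop on an object; the grip force is fixed at half the most. Time passes only in rows, so rows that do not move let the fingers close, or fill a call up. It gives the time, the measured TCP pose, the force, the opening and the grip force at its end, in the units of the state.
- manip.observe(): the state, without advancing time (a new reading comes with each control period).
- manip.read_camera(name): name is "scene" or "top"; returns the picture (384x512x3 uint8, red, green, blue); there is no depth.
- manip.camera_params(name): a dict with "camera_matrix" (3x3 intrinsics, pixels), "rvec" (rotation vector, rad) and "tvec" (3), from world to camera coordinates, as OpenCV has them. Camera axes: x right, y down, z forward; pixel columns grow to the right and rows downward; lengths in m; the calibration is good to about 2 mm. A picture is of the moment at which its call begins. camera_params takes no time and is no camera call.
- manip.hand_in(): hands the job in; it is judged then, once.
Trained networks look in the newest picture that a camera, given by its name, has taken for a name from the list of things; names that differ only in an ending like _2 or _b are one class to them, and where a whole thing is asked for, a point or a joint stands for the part that bears it (a point fixed in the world has none). Each returns a list of dicts, best first, with "score" (0 to 1); they miss things now and then, are a little off and sometimes report something else, mostly with a low value. They report only what shows in the picture. A call takes as long as a camera call. They do not tell look-alikes from the thing itself.
- manip.find_in(query, camera): "pixel" ([row, column] in pixels, amid what is visible of it).
- manip.masks_of(query, camera): "mask" (384x512 bool, what is visible of it) and "pixel" ([row, column] in pixels, amid what is visible of it).
- manip.landmark_of(query, camera): "pixel" ([row, column] in pixels: a listed point, or the origin of a listed thing).
The state is a dict: "t": time; "q": joint angles; "joint_vel": joint speeds; "tau": joint torques, N m; "position": TCP position; "eef_rot": TCP orientation; "force": force on the tool from outside, world axes, zero at the start; "ft_torque": the same for the moment, N m; "finger_gap": finger opening in m; "gripper_force": force on a finger pad.
Only numpy, scipy, OpenCV 4.12 (cv2) and the standard library are available. Lean on these libraries where they do the work, as an engineer would, in place of code of your own. Each camera call takes 0.05 s, during which the arm holds its last target. There are 200 camera calls.

## Working session

There is one attempt and no reset: what is moved stays moved. The work goes in short steps, Python scripts to look and compute and a tool call to move; the robot and the scene stay as the last step left them, time stands still between calls to the robot, and variables do not carry over. Pictures are saved under pics/ and viewed, at most 10 in all, crops included, and the job is handed in when it is done.

Besides the shell and the picture viewer there is one more tool, called by a JSON object that holds its "method" and its "body". arm_command: Moves the arm, as the interface text tells. Its arguments: {"type":"object","properties":{"travel":{"type":"array","items":{"type":"array","items":{"type":"number"}}},"rot":{"type":"array","items":{"type":"array","items":{"type":"number"}}},"jaw":{"type":"array","items":{"type":"number"}}},"required":["travel","rot","jaw"]}

```bash
mkdir -p pics; cat > h.py <<'E'
import numpy as np, cv2
from plant import manip
def cam(n):
    p=manip.camera_params(n); return np.array(p["camera_matrix"]),cv2.Rodrigues(np.array(p["rvec"],float))[0],np.array(p["tvec"],float).ravel()
def ray(n,rc,z):
    K,R,t=cam(n); d=R.T@np.linalg.inv(K)@np.array([rc[1],rc[0],1.]); c=-R.T@t
    return c+d*(z-c[2])/d[2]
def proj(n,P):
    K,R,t=cam(n); q=K@(R@np.asarray(P,float)+t); return q[1]/q[2],q[0]/q[2]
def shot(n,f,box=None,s=1):
    im=manip.read_camera(n)[:,:,::-1].copy()
    if box: im=im[box[0]:box[1],box[2]:box[3]]
    if s!=1: im=cv2.resize(im,None,fx=s,fy=s,interpolation=cv2.INTER_CUBIC)
    cv2.imwrite("pics/"+f,im)
E
python3 - <<'E'
from h import *
s=manip.observe(); print({k:np.round(v,3) for k,v in s.items()}, manip.grip_point_offset)
for n in("top","scene"):
    shot(n,n+"0.png"); K,R,t=cam(n); print(n,(-R.T@t).round(3))
for q,z in [("batten_dark",.03),("batten_pale",.03),("rack",0),("mitre_box",0),("stop",.015),("cam",.015),("cam_knob",.083),("channel_mouth",.015),("glue_tin",0),("glue_bottle",0),("backsaw",0)]:
  for n in("top","scene"):
    print(q,n,[(round(d["score"],2),np.round(d["pixel"]).tolist(),ray(n,d["pixel"],z)[:2].round(3).tolist()) for d in manip.landmark_of(q,n)[:3]])
E
```

```text
{'t': np.float64(0.0), 'q': array([ 1.093,  0.312,  0.014,  1.513, -0.004,  1.319, -0.027]), 'joint_vel': array([-0.001, -0.001, -0.   , -0.   , -0.001,  0.001,  0.003]), 'tau': array([-0.0000e+00, -3.7991e+01,  1.4600e-01, -2.3059e+01,  1.2000e-02,
        1.3000e-02, -0.0000e+00]), 'position': array([ 0.232, -0.498,  0.404]), 'eef_rot': array([-3.065e+00, -6.790e-01,  1.000e-03]), 'force': array([0.183, 0.446, 0.647]), 'ft_torque': array([-0.026,  0.022,  0.036]), 'gripper_force': np.float64(0.0), 'finger_gap': np.float64(0.085)} 0.1547
top [ 0.352 -0.021  1.255]
scene [ 1.509 -0.304  0.744]
batten_dark top [(0.94, [186.0, 142.0], [0.532, 0.3]), (0.86, [286.0, 134.0], [0.24, 0.319]), (0.7, [230.0, 202.0], [0.396, 0.12])]
batten_dark scene [(0.85, [179.0, 291.0], [0.445, 0.112]), (0.63, [185.0, 360.0], [0.533, 0.289]), (0.62, [146.0, 324.0], [0.288, 0.287])]
batten_pale top [(0.84, [184.0, 112.0], [0.54, 0.39])]
batten_pale scene [(0.79, [178.0, 393.0], [0.531, 0.394])]
rack top [(0.63, [189.0, 128.0], [0.527, 0.351])]
rack scene [(0.88, [192.0, 375.0], [0.539, 0.336])]
mitre_box to
[... 376 characters left out ...]
60.0], [0.531, -0.055])]
cam_knob scene [(0.97, [187.0, 247.0], [0.525, -0.044])]
channel_mouth top [(0.73, [159.0, 262.0], [0.611, -0.062])]
channel_mouth scene [(0.97, [232.0, 247.0], [0.627, -0.074])]
glue_tin top [(0.57, [107.0, 168.0], [0.785, 0.229])]
glue_tin scene [(0.92, [255.0, 382.0], [0.79, 0.217]), (0.23, [191.0, 374.0], [0.536, 0.336])]
glue_bottle top [(0.57, [145.0, 390.0], [0.65, -0.465]), (0.35, [159.0, 304.0], [0.611, -0.195])]
glue_bottle scene [(0.86, [276.0, 89.0], [0.655, -0.461]), (0.74, [280.0, 281.0], [0.797, -0.043]), (0.63, [187.0, 247.0], [0.399, -0.01])]
backsaw top [(0.97, [104.0, 254.0], [0.791, -0.043])]
backsaw scene [(0.68, [279.0, 281.0], [0.793, -0.041])]
```

```bash
python3 - <<'E'
import cv2
a=cv2.imread("pics/top0.png")[60:330,90:430]; cv2.imwrite("pics/top0c.png",cv2.resize(a,None,fx=2.2,fy=2.2,interpolation=cv2.INTER_CUBIC))
E
```

```text
(no output)
```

View pics/top0c.png

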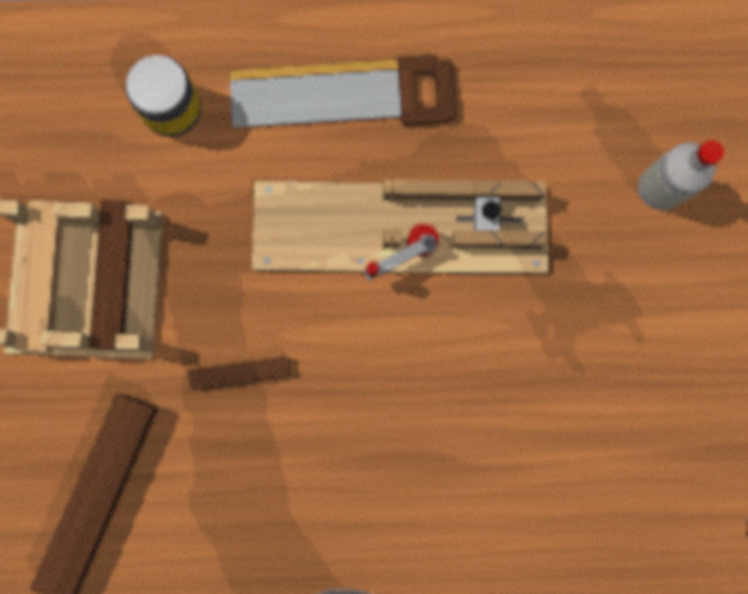

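View pics/scene0.png

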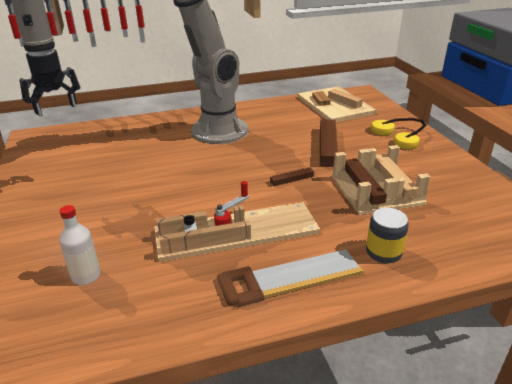

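Three dark battens show in the top view: one in the rack at (186,142), a long loose one at (286,134) and a short one at (230,202). The one in the rack fits: it is 200 mm long and lies in a notch. The box's x runs along world −y, and the lever is closed with its knob at (181,260). Next come the enlarged confirmation crop and the mask measurements.

```bash
python3 - <<'E'
from h import *
im=cv2.imread("pics/top0.png")
a=cv2.resize(im[138:188,200:345],None,fx=5.5,fy=5.5,interpolation=cv2.INTER_CUBIC)
b=cv2.resize(im[145:225,85:170],None,fx=3.5,fy=3.5,interpolation=cv2.INTER_CUBIC)
o=np.zeros((a.shape[0]+b.shape[0]+5,a.shape[1],3),np.uint8);o[:a.shape[0]]=a;o[a.shape[0]+5:,:b.shape[1]]=b
cv2.imwrite("pics/c1.png",o)
manip.read_camera("top")
for q,z in [("batten_dark",.06),("batten_pale",.06),("mitre_box",.015),("cam_knob",.103)]:
  for d in manip.masks_of(q,"top")[:3]:
    c=max(cv2.findContours(d["mask"].astype(np.uint8),0,2)[0],key=len)[:,0]
    W=np.array([ray("top",(r,cc),z)[:2] for cc,r in c]).astype(np.float32)
    print(q,round(d["score"],2),[np.round(v,3) for v in cv2.minAreaRect(W)],len(c))
# predicted box corners for eye check
for P in [(-.27,-.075),(-.27,.05),(.14,-.075),(.14,.05)]:
  print(P,np.round(proj("top",(.611+P[1],-.152-P[0],.015)),1))
E
```

```text
batten_dark 0.96 [array([0.4  , 0.127]), array([0.026, 0.132]), np.float64(6.07)] 31
batten_dark 0.6 [array([0.533, 0.295]), array([0.053, 0.199]), np.float64(86.488)] 45
batten_dark 0.59 [array([0.243, 0.313]), array([0.064, 0.272]), np.float64(66.633)] 174
batten_pale 0.84 [array([0.535, 0.39 ]), array([0.049, 0.199]), np.float64(86.777)] 46
mitre_box 0.58 [array([ 0.598, -0.093]), array([0.143, 0.411]), np.float64(0.647)] 59
cam_knob 0.75 [array([ 0.545, -0.091]), array([0.039, 0.105]), np.float64(39.196)] 56
(-0.27, -0.075) [184.  203.2]
(-0.27, 0.05) [143.9 203. ]
(0.14, -0.075) [181.2 337.5]
(0.14, 0.05) [141.4 335.5]
```

View pics/c1.png

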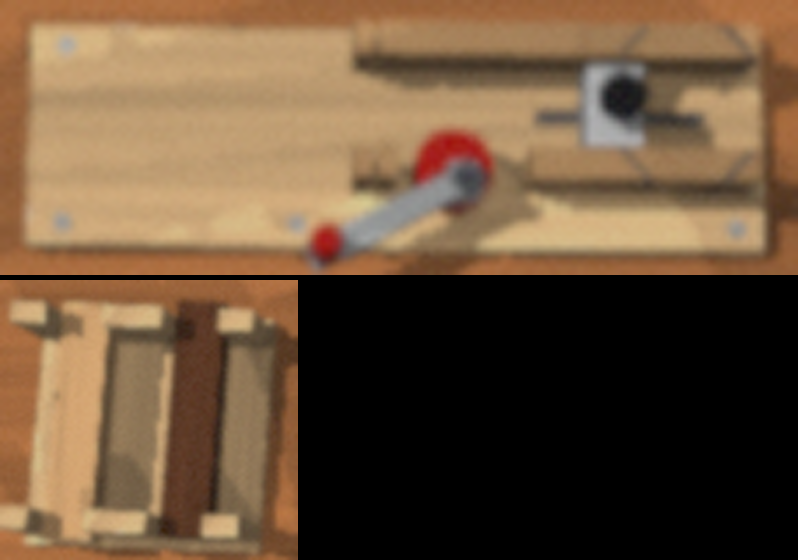

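The crop confirms it: the dark batten lies in the rack's right notch, full length. The box corners are near (182,205), (142,206), (143,339) and (184,339).

```bash
python3 - <<'E'
from h import *
from scipy.optimize import least_squares
def pix(x,y): return (y/5.5+138-.4, x/5.5+200-.4)
pts=[((-.27,-.075,.015),pix(28,246)),((-.27,.05,.015),pix(32,24)),((.14,-.075,.015),pix(768,251)),((-.09,.025,.06),pix(354,57)),((-.09,.043,.06),pix(357,23)),((.13,.025,.06),pix(752,60))]
def B(p,P):
    c,s=np.cos(p[2]),np.sin(p[2]); return np.array([p[0]+c*P[0]-s*P[1],p[1]+s*P[0]+c*P[1],P[2]])
f=lambda p:np.ravel([np.subtract(proj("top",B(p,P)),x) for P,x in pts])
r=least_squares(f,[.611,-.152,-1.57]); print(r.x.round(4),r.fun.round(1))
p=r.x
def inv(w): 
    c,s=np.cos(p[2]),np.sin(p[2]); d=w[:2]-p[:2]; return np.array([c*d[0]+s*d[1],-s*d[0]+c*d[1]]).round(4)
print("knob",inv(ray("top",pix(326,241),.103)),ray("top",pix(326,241),.103),"pin",B(p,(-.03,-.043,.015)))
print("stop face top edge",inv(ray("top",pix(583,100),.051)))
print("open knob",B(p,(-.03+.051,-.043-.068,.083)))
for n in("batten",): 
  b=lambda x,y:(y/3.5+145, x/3.5+85)
  for x,y in [(178,302-280),(222,304-280),(163,535-280),(209,536-280)]: print(ray("top",b(x,y),.06).round(4))
E
```

```text
[ 0.6076 -0.1575 -1.6001] [ 0.1 -0.4  0.4 -0.1  0.4 -0.6 -0.5  0.1 -0.2 -0.5 -0.3  1.5]
knob [-0.1056 -0.0838] [ 0.52702567 -0.04948667  0.103     ] pin [ 0.56554583 -0.12625981  0.015     ]
stop face top edge [0.0348 0.003 ]
open knob [ 0.49608154 -0.17524666  0.083     ]
[0.6312 0.3114 0.06  ]
[0.6288 0.2743 0.06  ]
[0.4345 0.3204 0.06  ]
[0.4329 0.2824 0.06  ]
```

```bash
cat >> h.py <<'E'
import json,math
BX,BY,BA=.6076,-.1575,-1.6001
def box(x,y): c,s=np.cos(BA),np.sin(BA); return BX+c*x-s*y,BY+s*x+c*y
def tobox(X,Y): c,s=np.cos(BA),np.sin(BA); return np.round([c*(X-BX)+s*(Y-BY),-s*(X-BX)+c*(Y-BY)],4)
def now():
    s=manip.observe(); R=cv2.Rodrigues(np.array(s["eef_rot"],float))[0]
    return np.array(s["position"])+R[:,2]*manip.grip_point_offset, math.degrees(math.atan2(R[1,0],R[0,0])),R
def plan(wps,start=None,step=.045,dst=8.):
    """wps: (x,y,z of grasp point, tool-x yaw deg, jaw, min rows); prints calls of 5 rows"""
    if start is None:
        p,y,R=now(); print("tilt deg",np.degrees(np.arccos(-R[2,2])).round(2),"at",p.round(4),round(y,1))
    else: p,y=np.array(start[:3],float),start[3]
    T,Q,J=[],[],[]
    for x,yy,z,yaw,jaw,n in wps:
        tgt=np.array([x,yy,z]); n=int(max(n,np.ceil(np.abs(tgt-p).max()/step*1.2),np.ceil(abs(yaw-y)/dst),1)); p0,y0=p.copy(),y
        for i in range(1,n+1):
            d=p0+(tgt-p0)*i/n-p; a=np.radians(y)
            t=np.round([np.cos(a)*d[0]+np.sin(a)*d[1],np.sin(a)*d[0]-np.cos(a)*d[1],-d[2]],4 if n*.001>np.abs(tgt-p0).max() else 3)
            r=round(-(y0+(yaw-y0)*i/n-y),1)
            p=p+np.array([np.cos(a)*t[0]+np.sin(a)*t[1],np.sin(a)*t[0]-np.cos(a)*t[1],-t[2]]); y-=r
            T.append([float(v) for v in t]);Q.append([0,0,float(r)]);J.append(jaw)
    while len(T)%5: T.append([0,0,0]);Q.append([0,0,0]);J.append(J[-1])
    for i in range(0,len(T),5): print(json.dumps(T[i:i+5]),json.dumps(Q[i:i+5]),J[i:i+5])
    print("end",p.round(4),round(y,1))
def arc(t0,t1,n,z,jaw):
    """tool poses following the knob from turn t0 to t1"""
    o=[]
    for t in np.linspace(t0,t1,n+1)[1:]:
        a=math.atan2(-.8,.6)-t; x,y=box(-.03+.085*math.cos(a),-.043+.085*math.sin(a))
        o.append((x,y,z,math.degrees(a+BA)+180,jaw,1))
    return o
E
python3 - <<'E'
from h import *
plan([(.527,-.0495,.2,-63.3,0,1),(.527,-.0495,.084,-63.3,0,1),(.527,-.0495,.084,-63.3,.72,4)])
E
```

```text
tilt deg 0.0 at [ 0.2322 -0.4986  0.25  ] 25.0
[[0.038, -0.024, 0.004], [0.035, -0.028, 0.004], [0.031, -0.032, 0.005], [0.026, -0.036, 0.004], [0.022, -0.04, 0.004]] [[0, 0, 7.4], [0, 0, 7.3], [0, 0, 7.4], [0, 0, 7.3], [0, 0, 7.4]] [0, 0, 0, 0, 0]
[[0.016, -0.041, 0.004], [0.011, -0.044, 0.004], [0.005, -0.044, 0.004], [-0.0, -0.045, 0.005], [-0.006, -0.044, 0.004]] [[0, 0, 7.3], [0, 0, 7.4], [0, 0, 7.3], [0, 0, 7.4], [0, 0, 7.4]] [0, 0, 0, 0, 0]
[[-0.012, -0.043, 0.004], [-0.017, -0.042, 0.004], [-0.0, 0.0, 0.029], [-0.0, 0.0, 0.029], [-0.0, 0.0, 0.029]] [[0, 0, 7.3], [0, 0, 7.4], [0, 0, -0.0], [0, 0, -0.0], [0, 0, -0.0]] [0, 0, 0, 0, 0]
[[-0.0, 0.0, 0.029], [-0.0001, 0.0001, 0.0], [-0.0001, 0.0001, 0.0], [-0.0001, 0.0001, 0.0], [-0.0001, 0.0001, 0.0]] [[0, 0, -0.0], [0, 0, -0.0], [0, 0, -0.0], [0, 0, -0.0], [0, 0, -0.0]] [0, 0.72, 0.72, 0.72, 0.72]
end [ 0.527  -0.0495  0.084 ] -63.3
```

{"method": "arm_command", "body": {"travel": [[0.038, -0.024, 0.004], [0.035, -0.028, 0.004], [0.031, -0.032, 0.005], [0.026, -0.036, 0.004], [0.022, -0.04, 0.004]], "rot": [[0, 0, 7.4], [0, 0, 7.3], [0, 0, 7.4], [0, 0, 7.3], [0, 0, 7.4]], "jaw": [0, 0, 0, 0, 0]}}

```text
t: 1.95
position: [0.3553, -0.3107, 0.3839]
eef_rot: [3.124, -0.325, 0.001]
force: [0.6, -0.2, -0.2]
finger_gap: 0.0854
gripper_force: 0.0
```

{"method": "arm_command", "body": {"travel": [[0.016, -0.041, 0.004], [0.011, -0.044, 0.004], [0.005, -0.044, 0.004], [0, -0.045, 0.005], [-0.006, -0.044, 0.004]], "rot": [[0, 0, 7.3], [0, 0, 7.4], [0, 0, 7.3], [0, 0, 7.4], [0, 0, 7.4]], "jaw": [0, 0, 0, 0, 0]}}

```text
t: 2.45
position: [0.472, -0.129, 0.3635]
eef_rot: [2.875, -1.267, 0.001]
force: [0.7, -0.2, -1.0]
finger_gap: 0.0857
gripper_force: 0.0
```

{"method": "arm_command", "body": {"travel": [[-0.012, -0.043, 0.004], [-0.017, -0.042, 0.004], [0, 0, 0], [0, 0, 0], [0, 0, 0]], "rot": [[0, 0, 7.3], [0, 0, 7.4], [0, 0, 0], [0, 0, 0], [0, 0, 0]], "jaw": [0, 0, 0, 0, 0]}}

```text
t: 2.95
position: [0.5188, -0.0557, 0.3554]
eef_rot: [2.691, -1.618, 0.0]
force: [-0.9, -1.2, 0.4]
finger_gap: 0.0854
gripper_force: 0.0
```

```bash
python3 - <<'E'
from h import *
shot("scene","s1.png",(120,280,130,350),3)
for d in manip.landmark_of("cam_knob","scene")[:2]: print(d["score"],ray("scene",d["pixel"],.083))
plan([(.527,-.0495,.2,-63.3,0,1),(.527,-.0495,.084,-63.3,0,1),(.527,-.0495,.084,-63.3,.72,4)])
E
```

```text
0.64 [ 0.52327105 -0.04137266  0.083     ]
tilt deg 0.06 at [ 0.5186 -0.0564  0.2009] -62.1
[[-0.002, -0.011, 0.001], [-0.0, 0.0, 0.029], [-0.0, 0.0, 0.029], [-0.0, 0.0, 0.029], [-0.0, 0.0, 0.029]] [[0, 0, 1.2], [0, 0, -0.0], [0, 0, -0.0], [0, 0, -0.0], [0, 0, -0.0]] [0, 0, 0, 0, 0]
[[-0.0, 0.0001, -0.0], [-0.0001, 0.0001, -0.0], [-0.0, 0.0001, -0.0], [-0.0, 0.0001, -0.0001], [0, 0, 0]] [[0, 0, -0.0], [0, 0, -0.0], [0, 0, -0.0], [0, 0, -0.0], [0, 0, 0]] [0.72, 0.72, 0.72, 0.72, 0.72]
end [ 0.527  -0.0495  0.084 ] -63.3
```

{"method": "arm_command", "body": {"travel": [[-0.003, -0.012, 0.001], [0, 0, 0.029], [0, 0, 0.029], [0, 0, 0.029], [0, 0, 0.029]], "rot": [[0, 0, 1.2], [0, 0, 0], [0, 0, 0], [0, 0, 0], [0, 0, 0]], "jaw": [0, 0, 0, 0, 0]}}

```text
t: 3.55
position: [0.5279, -0.0477, 0.2378]
eef_rot: [2.674, -1.648, 0.002]
force: [-0.1, -0.6, -0.1]
finger_gap: 0.0857
gripper_force: 0.0
```

{"method": "arm_command", "body": {"travel": [[0, 0, 0], [0, 0, 0], [0, 0, 0], [0, 0, 0], [0, 0, 0]], "rot": [[0, 0, 0], [0, 0, 0], [0, 0, 0], [0, 0, 0], [0, 0, 0]], "jaw": [0.65, 0.65, 0.65, 0.65, 0.65]}}

```text
t: 4.05
position: [0.5289, -0.046, 0.2399]
eef_rot: [-2.675, 1.644, -0.004]
force: [0.1, 0.0, -0.1]
finger_gap: 0.0297
gripper_force: 0.0
```

```bash
python3 - <<'E'
from h import *
shot("scene","s1.png",(120,280,130,350),3)
s=manip.observe();print(s["finger_gap"],s["gripper_force"],s["force"])
plan(arc(1.72,-.03,14,.084,.7))
E
```

```text
0.02977846208327689 0.0 [ 0.41921476 -0.32410699 -0.43905147]
tilt deg 0.13 at [ 0.5291 -0.046   0.0849] -63.1
[[0.004, 0.014, 0.001], [0.0, 0.011, -0.0], [0.001, 0.01, -0.0], [0.001, 0.011, -0.0], [0.0, 0.01, -0.0]] [[0, 0, -7.0], [0, 0, -7.1], [0, 0, -7.2], [0, 0, -7.1], [0, 0, -7.2]] [0.7, 0.7, 0.7, 0.7, 0.7]
[[0.001, 0.011, -0.0], [0.001, 0.011, -0.0], [0.0, 0.01, -0.0], [0.001, 0.011, -0.0], [0.001, 0.01, -0.0]] [[0, 0, -7.2], [0, 0, -7.1], [0, 0, -7.2], [0, 0, -7.1], [0, 0, -7.2]] [0.7, 0.7, 0.7, 0.7, 0.7]
[[0.0, 0.011, -0.0], [0.001, 0.011, -0.0], [0.001, 0.01, -0.0], [0.0, 0.011, -0.0], [0, 0, 0]] [[0, 0, -7.2], [0, 0, -7.1], [0, 0, -7.2], [0, 0, -7.2], [0, 0, 0]] [0.7, 0.7, 0.7, 0.7, 0.7]
end [ 0.4974 -0.1777  0.0839] 37.0
```

View pics/s1.png

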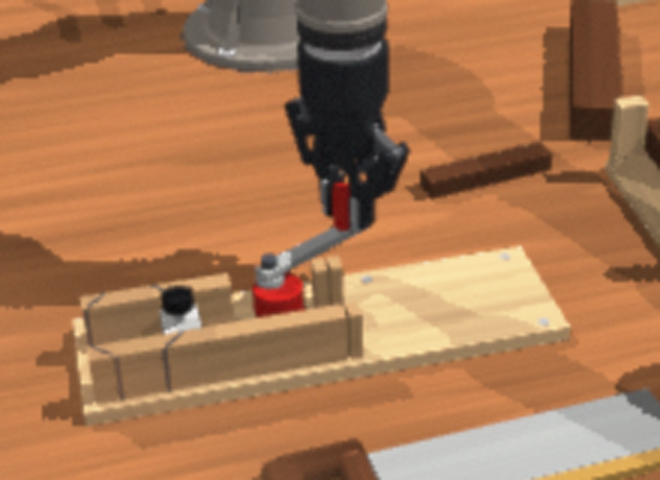

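The knob is between the two fingers, at crop (342,205). I'll swing it open along the arc.

{"method": "arm_command", "body": {"travel": [[0.004, 0.014, 0.001], [0, 0.011, 0], [0.001, 0.01, 0], [0.001, 0.011, 0], [0, 0.01, 0]], "rot": [[0, 0, -7.0], [0, 0, -7.1], [0, 0, -7.2], [0, 0, -7.1], [0, 0, -7.2]], "jaw": [0.7, 0.7, 0.7, 0.7, 0.7]}}

```text
t: 4.6
position: [0.4896, -0.0861, 0.2383]
eef_rot: [-3.053, 0.739, -0.004]
force: [0.7, 0.4, 0.5]
finger_gap: 0.0258
gripper_force: 0.6
```

{"method": "arm_command", "body": {"travel": [[0.001, 0.011, 0], [0.001, 0.011, 0], [0, 0.01, 0], [0.001, 0.011, 0], [0.001, 0.01, 0]], "rot": [[0, 0, -7.2], [0, 0, -7.1], [0, 0, -7.2], [0, 0, -7.1], [0, 0, -7.2]], "jaw": [0.7, 0.7, 0.7, 0.7, 0.7]}}

```text
t: 5.1
position: [0.4809, -0.1379, 0.238]
eef_rot: [-3.132, -0.235, -0.0]
force: [-1.0, 0.9, 1.2]
finger_gap: 0.0257
gripper_force: 0.7
```

{"method": "arm_command", "body": {"travel": [[0, 0.011, 0], [0.001, 0.011, 0], [0.001, 0.01, 0], [0, 0.011, 0], [0, 0, 0]], "rot": [[0, 0, -7.2], [0, 0, -7.1], [0, 0, -7.2], [0, 0, -7.2], [0, 0, 0]], "jaw": [0.7, 0.7, 0.7, 0.7, 0.7]}}

```text
t: 5.6
position: [0.4971, -0.1791, 0.2378]
eef_rot: [2.98, 0.992, 0.002]
force: [-0.2, -0.0, 0.0]
finger_gap: 0.0258
gripper_force: 0.0
```

```bash
python3 - <<'E'
from h import *
manip.read_camera("scene");manip.read_camera("top")
for c in("scene","top"):
  for d in manip.landmark_of("cam_knob",c)[:2]: w=ray(c,d["pixel"],.083);print(c,d["score"],w,tobox(*w[:2]))
p,y,_=now(); print(tobox(*p[:2]),manip.observe()["force"])
plan([(p[0],p[1],.084,y,0,4),(p[0],p[1],.2,y,0,1),(.532,.297,.2,-2.5,0,1)])
E
```

```text
scene 0.95 [ 0.49263708 -0.17193311  0.083     ] [ 0.0178 -0.1145]
top 0.64 [ 0.49773728 -0.1799985   0.083     ] [ 0.0257 -0.1092]
[ 0.0229 -0.1106] [ 0.67641905  0.01973478 -0.46892285]
tilt deg 0.02 at [ 0.4964 -0.1771  0.0829] 36.9
[[0.0, 0.0, -0.0003], [0.0, 0.0, -0.0003], [0.0, 0.0, -0.0002], [0.0, 0.0, -0.0003], [0.0, 0.0, -0.029]] [[0, 0, -0.0], [0, 0, -0.0], [0, 0, -0.0], [0, 0, -0.0], [0, 0, -0.0]] [0, 0, 0, 0, 0]
[[0.0, 0.0, -0.029], [0.0, 0.0, -0.029], [0.0, 0.0, -0.029], [0.024, -0.028, -0.0], [0.023, -0.028, -0.0]] [[0, 0, -0.0], [0, 0, -0.0], [0, 0, -0.0], [0, 0, 3.0], [0, 0, 3.1]] [0, 0, 0, 0, 0]
[[0.021, -0.03, -0.0], [0.019, -0.031, -0.0], [0.018, -0.032, -0.0], [0.016, -0.033, -0.0], [0.014, -0.034, -0.0]] [[0, 0, 3.0], [0, 0, 3.0], [0, 0, 3.1], [0, 0, 3.0], [0, 0, 3.0]] [0, 0, 0, 0, 0]
[[0.013, -0.034, -0.0], [0.01, -0.035, -0.0], [0.009, -0.036, -0.0], [0.007, -0.035, -0.0], [0.005, -0.037, -0.0]] [[0, 0, 3.0], [0, 0, 3.1], [0, 0, 3.0], [0, 0, 3.0], [0, 0, 3.1]] [0, 0, 0, 0, 0]
[[0.003, -0.036, -0.0], [0, 0, 0], [0, 0, 0], [0, 0, 0], [0, 0, 0]] [[0, 0, 3.0], [0, 0, 0], [0, 0, 0], [0, 0, 0], [0, 0, 0]] [0, 0, 0, 0, 0]
end [0.5318 0.2969 0.2   ] -2.5
```

{"method": "arm_command", "body": {"travel": [[0, 0, 0], [0, 0, 0], [0, 0, 0], [0, 0, 0], [0, 0, -0.029]], "rot": [[0, 0, 0], [0, 0, 0], [0, 0, 0], [0, 0, 0], [0, 0, 0]], "jaw": [0, 0, 0, 0, 0]}}

```text
t: 6.3
position: [0.4945, -0.1774, 0.2633]
eef_rot: [-2.974, -0.994, 0.011]
force: [-0.3, -0.5, 0.6]
finger_gap: 0.0853
gripper_force: 0.0
```

{"method": "arm_command", "body": {"travel": [[0, 0, -0.029], [0, 0, -0.029], [0, 0, -0.029], [0.024, -0.028, 0], [0.023, -0.028, 0]], "rot": [[0, 0, 0], [0, 0, 0], [0, 0, 0], [0, 0, 3.0], [0, 0, 3.1]], "jaw": [0, 0, 0, 0, 0]}}

```text
t: 6.8
position: [0.5027, -0.1051, 0.3548]
eef_rot: [3.029, 0.826, 0.004]
force: [0.2, 0.5, -0.8]
finger_gap: 0.0853
gripper_force: 0.0
```

{"method": "arm_command", "body": {"travel": [[0.021, -0.03, 0], [0.019, -0.031, 0], [0.018, -0.032, 0], [0.016, -0.033, 0], [0.014, -0.034, 0]], "rot": [[0, 0, 3.0], [0, 0, 3.0], [0, 0, 3.1], [0, 0, 3.0], [0, 0, 3.0]], "jaw": [0, 0, 0, 0, 0]}}

```text
t: 7.3
position: [0.5151, 0.0793, 0.3535]
eef_rot: [3.112, 0.427, 0.0]
force: [0.4, 1.1, 0.4]
finger_gap: 0.0854
gripper_force: 0.0
```

{"method": "arm_command", "body": {"travel": [[0.013, -0.034, 0], [0.01, -0.035, 0], [0.009, -0.036, 0], [0.007, -0.035, 0], [0.005, -0.037, 0]], "rot": [[0, 0, 3.0], [0, 0, 3.1], [0, 0, 3.0], [0, 0, 3.0], [0, 0, 3.1]], "jaw": [0, 0, 0, 0, 0]}}

```text
t: 7.8
position: [0.5289, 0.2615, 0.3534]
eef_rot: [3.141, 0.011, 0.0]
force: [-0.1, -0.3, 0.5]
finger_gap: 0.0849
gripper_force: 0.0
```

{"method": "arm_command", "body": {"travel": [[0.003, -0.036, 0], [0, 0, 0], [0, 0, 0], [0, 0, 0], [0, 0, 0]], "rot": [[0, 0, 3.0], [0, 0, 0], [0, 0, 0], [0, 0, 0], [0, 0, 0]], "jaw": [0, 0, 0, 0, 0]}}

```text
t: 8.3
position: [0.5322, 0.2946, 0.3534]
eef_rot: [3.139, -0.071, 0.0]
force: [0.9, 0.4, -0.5]
finger_gap: 0.0856
gripper_force: 0.0
```

```bash
python3 - <<'E'
from h import *
a=manip.read_camera("scene");b=manip.read_camera("top")
o=np.hstack([cv2.resize(a[120:220,310:430,::-1],(400,333)),cv2.resize(b[140:230,85:170,::-1],(315,333))]);cv2.imwrite("pics/r.png",o)
for q,z in [("cam_knob",.083),("batten_dark",.03)]:
 for c in("scene","top"):
  for d in manip.landmark_of(q,c)[:3]: w=ray(c,d["pixel"],z);print(q,c,d["score"],w,tobox(*w[:2]))
plan([(.532,.296,.15,-2.5,0,1),(.532,.296,.047,-2.5,0,1)])
E
```

```text
cam_knob scene 0.82 [ 0.50884989 -0.18204984  0.083     ] [ 0.0274 -0.098 ]
cam_knob top 0.71 [ 0.49213004 -0.18468028  0.083     ] [ 0.0306 -0.1146]
batten_dark scene 0.93 [0.43030321 0.10668036 0.03      ] [-0.2589 -0.185 ]
batten_dark scene 0.83 [0.5369731  0.29161347 0.03      ] [-0.4469 -0.0838]
batten_dark scene 0.58 [0.27483814 0.29919096 0.03      ] [-0.4467 -0.346 ]
batten_dark top 0.95 [0.5361123  0.30591629 0.03      ] [-0.4611 -0.085 ]
batten_dark top 0.71 [0.40058108 0.12141433 0.03      ] [-0.2727 -0.2151]
tilt deg 0.01 at [0.5317 0.2959 0.1989] -2.5
[[0.0, -0.0, 0.024], [0.0, -0.0, 0.025], [0.0, -0.0, 0.034], [0.0, -0.0, 0.035], [0.0, -0.0, 0.034]] [[0, 0, 0.0], [0, 0, 0.0], [0, 0, 0.0], [0, 0, 0.0], [0, 0, 0.0]] [0, 0, 0, 0, 0]
end [0.5317 0.2959 0.0469] -2.5
```

View pics/r.png

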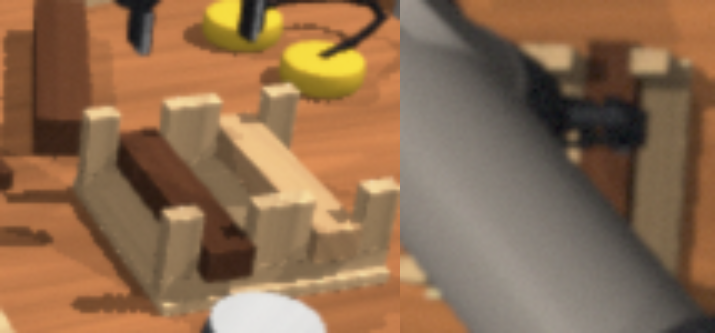

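The batten lies in the left notch of the scene crop (185,200), and the gripper is above it. Going down.

{"method": "arm_command", "body": {"travel": [[0, 0, 0.03], [0, 0, 0.036], [0, 0, 0.036], [0, 0, 0.03], [0, 0, 0.02]], "rot": [[0, 0, 0], [0, 0, 0], [0, 0, 0], [0, 0, 0], [0, 0, 0]], "jaw": [0, 0, 0, 0, 0]}}

```text
t: 9.1
position: [0.5308, 0.2955, 0.1988]
eef_rot: [3.139, -0.067, -0.005]
force: [0.5, -0.3, 0.8]
finger_gap: 0.0854
gripper_force: 0.0
```

{"method": "arm_command", "body": {"travel": [[0, 0, 0], [0, 0, 0], [0, 0, 0], [0, 0, 0], [0, 0, 0]], "rot": [[0, 0, 0], [0, 0, 0], [0, 0, 0], [0, 0, 0], [0, 0, 0]], "jaw": [0, 1, 1, 1, 1]}}

```text
t: 9.6
position: [0.5323, 0.2974, 0.2038]
eef_rot: [-3.138, 0.067, -0.006]
force: [0.4, 0.4, 2.4]
finger_gap: 0.0394
gripper_force: 61.8
```

{"method": "arm_command", "body": {"travel": [[0, 0, 0], [0, 0, 0], [0, 0, 0], [0, 0, 0], [0, 0, 0]], "rot": [[0, 0, 0], [0, 0, 0], [0, 0, 0], [0, 0, 0], [0, 0, 0]], "jaw": [1, 1, 1, 1, 1]}}

```text
t: 10.1
position: [0.5323, 0.2974, 0.2038]
eef_rot: [-3.138, 0.067, -0.006]
force: [0.2, 0.5, 6.4]
finger_gap: 0.0392
gripper_force: 62.1
```

```bash
python3 - <<'E'
from h import *
p,y,_=now(); s=manip.observe();print(p,y,s["finger_gap"],s["gripper_force"],s["force"])
x,yy=box(-.185,0)   # box yaw -91.68 ; batten/tool yaw +88.3
plan([(p[0],p[1],.19,y,1,7),(x,yy,.19,88.3,1,14),(x,yy,.06,88.3,1,6)])
E
```

```text
[0.53291323 0.29778247 0.049062  ] -2.4453457755124743 0.0391583326989121 62.14126110076904 [0.23815341 0.53569435 6.42834773]
tilt deg 0.27 at [0.5329 0.2978 0.0491] -2.4
[[0.0, -0.0, -0.02], [0.0, -0.0, -0.02], [0.0, -0.0, -0.02], [0.0, -0.0, -0.021], [0.0, -0.0, -0.02]] [[0, 0, -0.0], [0, 0, -0.0], [0, 0, -0.0], [0, 0, -0.0], [0, 0, -0.0]] [1, 1, 1, 1, 1]
[[0.0, -0.0, -0.02], [0.0, -0.0, -0.02], [0.007, 0.019, 0.0], [0.004, 0.02, 0.0], [0.002, 0.02, 0.0]] [[0, 0, -0.0], [0, 0, -0.0], [0, 0, -6.5], [0, 0, -6.5], [0, 0, -6.4]] [1, 1, 1, 1, 1]
[[-0.0, 0.02, 0.0], [-0.003, 0.02, 0.0], [-0.004, 0.019, 0.0], [-0.007, 0.019, 0.0], [-0.009, 0.018, 0.0]] [[0, 0, -6.5], [0, 0, -6.5], [0, 0, -6.5], [0, 0, -6.5], [0, 0, -6.5]] [1, 1, 1, 1, 1]
[[-0.011, 0.017, 0.0], [-0.013, 0.016, 0.0], [-0.014, 0.014, 0.0], [-0.016, 0.012, 0.0], [-0.018, 0.011, 0.0]] [[0, 0, -6.4], [0, 0, -6.5], [0, 0, -6.5], [0, 0, -6.5], [0, 0, -6.5]] [1, 1, 1, 1, 1]
[[-0.018, 0.008, 0.0], [0.0, -0.0, 0.022], [0.0, -0.0, 0.021], [0.0, -0.0, 0.022], [0.0, -0.0, 0.022]] [[0, 0, -6.4], [0, 0, -0.0], [0, 0, -0.0], [0, 0, -0.0], [0, 0, -0.0]] [1, 1, 1, 1, 1]
[[0.0, -0.0, 0.021], [0.0, -0.0, 0.022], [0, 0, 0], [0, 0, 0], [0, 0, 0]] [[0, 0, -0.0], [0, 0, -0.0], [0, 0, 0], [0, 0, 0], [0, 0, 0]] [1, 1, 1, 1, 1]
end [0.613  0.0272 0.0601] 88.3
```

{"method": "arm_command", "body": {"travel": [[0, 0, -0.02], [0, 0, -0.02], [0, 0, -0.02], [0, 0, -0.021], [0, 0, -0.02]], "rot": [[0, 0, 0], [0, 0, 0], [0, 0, 0], [0, 0, 0], [0, 0, 0]], "jaw": [1, 1, 1, 1, 1]}}

```text
t: 10.6
position: [0.5312, 0.296, 0.3028]
eef_rot: [3.14, -0.067, -0.002]
force: [0.5, 0.6, -1.8]
finger_gap: 0.0392
gripper_force: 61.3
```

{"method": "arm_command", "body": {"travel": [[0, 0, -0.02], [0, 0, -0.02], [0.007, 0.019, 0], [0.004, 0.02, 0], [0.002, 0.02, 0]], "rot": [[0, 0, 0], [0, 0, 0], [0, 0, -6.5], [0, 0, -6.5], [0, 0, -6.4]], "jaw": [1, 1, 1, 1, 1]}}

```text
t: 11.1
position: [0.5485, 0.2372, 0.3422]
eef_rot: [3.105, 0.471, -0.001]
force: [0.2, -1.0, -0.5]
finger_gap: 0.0395
gripper_force: 61.5
```

{"method": "arm_command", "body": {"travel": [[0, 0.02, 0], [-0.003, 0.02, 0], [-0.004, 0.019, 0], [-0.007, 0.019, 0], [-0.009, 0.018, 0]], "rot": [[0, 0, -6.5], [0, 0, -6.5], [0, 0, -6.5], [0, 0, -6.5], [0, 0, -6.5]], "jaw": [1, 1, 1, 1, 1]}}

```text
t: 11.6
position: [0.577, 0.1411, 0.342]
eef_rot: [2.85, 1.321, -0.003]
force: [0.0, 1.2, -1.8]
finger_gap: 0.0392
gripper_force: 61.5
```

{"method": "arm_command", "body": {"travel": [[-0.011, 0.017, 0], [-0.013, 0.016, 0], [-0.014, 0.014, 0], [-0.016, 0.012, 0], [-0.018, 0.011, 0]], "rot": [[0, 0, -6.4], [0, 0, -6.5], [0, 0, -6.5], [0, 0, -6.5], [0, 0, -6.5]], "jaw": [1, 1, 1, 1, 1]}}

```text
t: 12.1
position: [0.606, 0.0438, 0.3419]
eef_rot: [-2.368, -2.064, 0.003]
force: [0.0, -0.0, -1.1]
finger_gap: 0.0391
gripper_force: 61.5
```

{"method": "arm_command", "body": {"travel": [[0, 0, 0], [0, 0, 0], [0, 0, 0], [0, 0, 0], [0, 0, 0]], "rot": [[0, 0, -6.4], [0, 0, 0], [0, 0, 0], [0, 0, 0], [0, 0, 0]], "jaw": [1, 1, 1, 1, 1]}}

```text
t: 12.6
position: [0.606, 0.0456, 0.3426]
eef_rot: [2.254, 2.188, -0.0]
force: [-0.4, 0.3, -1.5]
finger_gap: 0.039
gripper_force: 61.4
```

```bash
python3 - <<'E'
from h import *
p,y,_=now(); s=manip.observe();print(p,y,s["finger_gap"],s["force"])
a=manip.read_camera("scene");b=manip.read_camera("top")
o=np.hstack([cv2.resize(a[100:270,130:350,::-1],(440,340)),cv2.resize(b[130:220,190:345,::-1],(355,206)).copy() if 0 else cv2.copyMakeBorder(cv2.resize(b[130:220,190:345,::-1],(355,206)),0,134,0,0,cv2.BORDER_CONSTANT)]);cv2.imwrite("pics/p.png",o)
# where is the batten along the grip: ends in both cameras
for c in("scene","top"):
  for d in manip.masks_of("batten_dark",c)[:4]:
    w=ray(c,d["pixel"],p[2]); print(c,round(d["score"],2),np.round(d["pixel"]),tobox(*w[:2]))
x,yy=box(-.2,0); plan([(x,yy,.19,88.3,1,2),(x,yy,.044,88.3,1,6)])
E
```

```text
[0.60601461 0.0455626  0.18788889] 88.28455255294843 0.038987406190460094 [-0.41487702  0.31254662 -1.51269358]
scene 0.96 [135. 329.] [-0.349  -0.1172]
scene 0.75 [176. 287.] [-0.1757  0.0519]
scene 0.64 [168. 281.] [-0.1729  0.0111]
top 0.95 [147. 195.] [-0.2772 -0.0047]
top 0.68 [287. 132.] [-0.4265 -0.3702]
top 0.62 [228. 199.] [-0.2607 -0.2185]
tilt deg 0.02 at [0.6062 0.045  0.1879] 88.3
[[-0.001, 0.004, -0.001], [-0.001, 0.003, -0.001], [-0.0, 0.0, 0.024], [-0.0, 0.0, 0.025], [-0.0, 0.0, 0.024]] [[0, 0, -0.0], [0, 0, -0.0], [0, 0, -0.0], [0, 0, -0.0], [0, 0, -0.0]] [1, 1, 1, 1, 1]
[[-0.0, 0.0, 0.024], [-0.0, 0.0, 0.025], [-0.0, 0.0, 0.024], [0, 0, 0], [0, 0, 0]] [[0, 0, -0.0], [0, 0, -0.0], [0, 0, -0.0], [0, 0, 0], [0, 0, 0]] [1, 1, 1, 1, 1]
end [0.6132 0.0428 0.0439] 88.3
```

View pics/p.png

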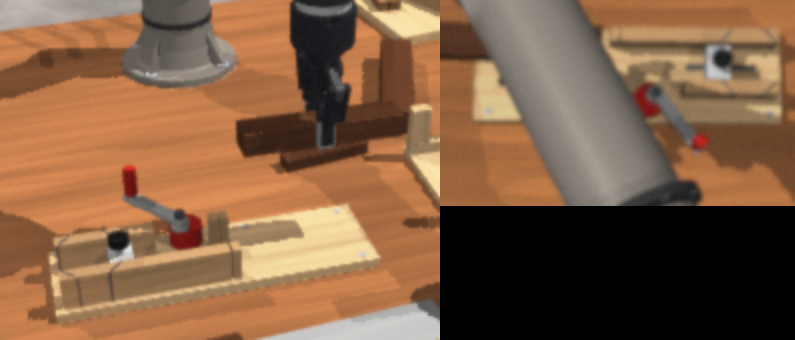

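The batten is held level with its shadow on the board, and the lever stands open with the knob at crop (700,142). Lowering it now.

{"method": "arm_command", "body": {"travel": [[-0.001, 0.004, 0], [-0.001, 0.003, 0], [0, 0, 0.025], [0, 0, 0.025], [0, 0, 0.025]], "rot": [[0, 0, 0], [0, 0, 0], [0, 0, 0], [0, 0, 0], [0, 0, 0]], "jaw": [1, 1, 1, 1, 1]}}

```text
t: 13.3
position: [0.6137, 0.0422, 0.2668]
eef_rot: [2.255, 2.186, 0.001]
force: [1.2, -0.4, -2.7]
finger_gap: 0.0393
gripper_force: 61.4
```

{"method": "arm_command", "body": {"travel": [[0, 0, 0.025], [0, 0, 0.025], [0, 0, 0.015], [0, 0, 0], [0, 0, 0]], "rot": [[0, 0, 0], [0, 0, 0], [0, 0, 0], [0, 0, 0], [0, 0, 0]], "jaw": [1, 1, 1, 1, 1]}}

```text
t: 13.8
position: [0.6137, 0.0427, 0.203]
eef_rot: [2.255, 2.187, 0.002]
force: [0.7, 0.2, -1.1]
finger_gap: 0.0391
gripper_force: 61.4
```

{"method": "arm_command", "body": {"travel": [[0, 0, 0.003], [0, 0, 0.002], [0, 0, 0.001], [0, 0, 0], [0, 0, 0]], "rot": [[0, 0, 0], [0, 0, 0], [0, 0, 0], [0, 0, 0], [0, 0, 0]], "jaw": [1, 1, 1, 1, 1]}}

```text
t: 14.3
position: [0.6133, 0.0425, 0.1967]
eef_rot: [2.255, 2.187, 0.0]
force: [0.4, 0.3, -2.2]
finger_gap: 0.0393
gripper_force: 61.4
```

```bash
python3 - <<'E'
from h import *
p,y,_=now(); s=manip.observe();print(p,y,s["force"],tobox(*p[:2]))
b=manip.read_camera("top");a=manip.read_camera("scene")
for c in("scene","top"):
  for d in manip.landmark_of("batten_dark",c)[:4]:
    w=ray(c,d["pixel"],.02); print(c,round(d["score"],2),np.round(d["pixel"]),tobox(*w[:2]))
E
```

```text
[0.61330638 0.04251072 0.0419885 ] 88.25315872266717 [ 0.39731664  0.31342975 -2.18349525] [-2.001e-01 -2.000e-04]
scene 0.82 [148. 327.] [-0.4456 -0.3337]
scene 0.71 [220. 288.] [-0.1988  0.004 ]
scene 0.45 [180. 292.] [-0.2707 -0.1797]
top 0.94 [283. 131.] [-0.4755 -0.375 ]
top 0.77 [159. 226.] [-0.2065 -0.0017]
top 0.37 [100. 251.] [-0.13    0.1873]
```

{"method": "arm_command", "body": {"travel": [[0, 0, 0.002], [0, 0, 0.002], [0, 0, 0.001], [0, 0, 0.001], [0, 0, 0]], "rot": [[0, 0, 0], [0, 0, 0], [0, 0, 0], [0, 0, 0], [0, 0, 0]], "jaw": [1, 1, 1, 1, 1]}}

```text
t: 15.0
position: [0.6131, 0.0425, 0.1902]
eef_rot: [-2.255, -2.187, 0.001]
force: [-0.1, 0.8, -1.6]
finger_gap: 0.039
gripper_force: 61.4
```

{"method": "arm_command", "body": {"travel": [[0, 0, 0.001], [0, 0, 0], [0, 0, 0.001], [0, 0, 0], [0, 0, 0]], "rot": [[0, 0, 0], [0, 0, 0], [0, 0, 0], [0, 0, 0], [0, 0, 0]], "jaw": [1, 1, 1, 1, 1]}}

```text
t: 15.5
position: [0.6133, 0.0425, 0.1889]
eef_rot: [2.255, 2.187, 0.0]
force: [-0.6, -0.6, 1.5]
finger_gap: 0.0388
gripper_force: 61.5
```

{"method": "arm_command", "body": {"travel": [[0, 0, 0], [0, 0, 0], [0, 0, 0], [0, 0, 0], [0, 0, 0]], "rot": [[0, 0, 0], [0, 0, 0], [0, 0, 0], [0, 0, 0], [0, 0, 0]], "jaw": [0.2, 0, 0, 0, 0]}}

```text
t: 16.0
position: [0.6132, 0.0426, 0.1885]
eef_rot: [2.255, 2.187, 0.0]
force: [0.0, -0.7, -0.1]
finger_gap: 0.0857
gripper_force: 0.0
```

{"method": "arm_command", "body": {"travel": [[0, 0, 0], [0, 0, 0], [0, 0, -0.008], [0.035, 0, 0], [0.035, 0, 0]], "rot": [[0, 0, 0], [0, 0, 0], [0, 0, 0], [0, 0, 0], [0, 0, 0]], "jaw": [0, 0, 0, 0, 0]}}

```text
t: 16.5
position: [0.6162, 0.1114, 0.1973]
eef_rot: [2.259, 2.181, 0.001]
force: [0.2, 1.1, 0.3]
finger_gap: 0.0851
gripper_force: 0.0
```

```bash
python3 - <<'E'
from h import *
p,y,_=now(); s=manip.observe();print(p,y,s["force"],s["finger_gap"],tobox(*p[:2]))
b=manip.read_camera("top");a=manip.read_camera("scene")
o=np.hstack([cv2.resize(a[150:270,140:330,::-1],(418,264)),cv2.resize(b[130:200,190:290,::-1],(377,264))]);cv2.imwrite("pics/q.png",o)
E
```

```text
[0.61642446 0.11128653 0.04257109] 88.00459675787488 [0.18991731 1.1384477  0.34868947] 0.08508784754953275 [-0.2689  0.0009]
```

View pics/q.png

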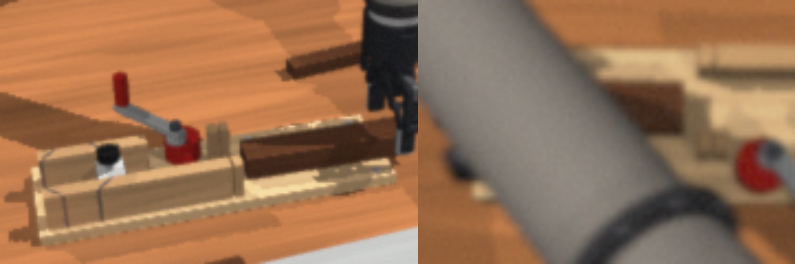

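The batten lies on the board in line with the mouth; its front end is at top pixel about (159,261). Before gripping I'll check its offset from the channel's centre line.

```bash
python3 - <<'E'
from h import *
for rc in [(152,260.8),(165.3,260.5)]: w=ray("top",rc,.045);print(tobox(*w[:2]))
x,y=box(-.275,0); plan([(x,y,.041,88.3,0,2),(x,y,.041,88.3,1,6)])
E
```

```text
[-0.0992  0.0147]
[-0.0999 -0.026 ]
tilt deg 0.46 at [0.6143 0.1216 0.0436] 88.8
[[-0.002, 0.001, 0.001], [-0.002, 0.0, 0.002], [-0.0, 0.0001, -0.0001], [-0.0, 0.0001, -0.0], [-0.0001, 0.0, -0.0001]] [[0, 0, 0.2], [0, 0, 0.3], [0, 0, -0.0], [0, 0, -0.0], [0, 0, -0.0]] [0, 0, 1, 1, 1]
[[0.0, 0.0001, -0.0001], [-0.0, 0.0001, -0.0], [-0.0, 0.0001, -0.0001], [0, 0, 0], [0, 0, 0]] [[0, 0, -0.0], [0, 0, -0.0], [0, 0, -0.0], [0, 0, 0], [0, 0, 0]] [1, 1, 1, 1, 1]
end [0.6157 0.1174 0.041 ] 88.3
```

```bash
python3 - <<'E'
from h import *
b=manip.read_camera("top").astype(int)
for c in (246,252,257): print(c,[int(v) for v in b[144:172,c].sum(1)])
for P in [(-.11,.02,.045),(-.11,-.02,.045),(-.11,-.02,.015),(-.09,-.025,.06),(-.09,.025,.06)]:
  x,y=box(P[0],P[1]); print(P,np.round(proj("top",(x,y,P[2])),1))
E
```

```text
246 [540, 544, 520, 490, 486, 487, 444, 333, 221, 191, 203, 190, 184, 145, 157, 139, 119, 133, 132, 131, 126, 170, 212, 233, 237, 241, 253, 273]
252 [537, 545, 516, 498, 488, 476, 447, 340, 228, 201, 185, 180, 197, 195, 188, 164, 141, 133, 140, 122, 131, 180, 281, 329, 349, 351, 350, 344]
257 [537, 553, 553, 544, 543, 526, 478, 373, 256, 184, 189, 186, 180, 181, 195, 203, 196, 162, 136, 141, 125, 175, 279, 338, 353, 352, 353, 352]
(-0.11, 0.02, 0.045) [150.2 257.2]
(-0.11, -0.02, 0.045) [163.3 257.1]
(-0.11, -0.02, 0.015) [165.2 257. ]
(-0.09, -0.025, 0.06) [164. 264.]
(-0.09, 0.025, 0.06) [147.5 264. ]
```

{"method": "arm_command", "body": {"travel": [[-0.002, 0.001, 0.001], [-0.002, 0, 0.001], [0, 0, 0], [0, 0, 0], [0, 0, 0]], "rot": [[0, 0, 0.2], [0, 0, 0.3], [0, 0, 0], [0, 0, 0], [0, 0, 0]], "jaw": [0, 0, 0.5, 1, 1]}}

```text
t: 17.15
position: [0.6163, 0.1078, 0.1944]
eef_rot: [2.266, 2.176, -0.0]
force: [-0.0, 0.8, -0.5]
finger_gap: 0.0439
gripper_force: 0.0
```

{"method": "arm_command", "body": {"travel": [[0, 0, 0], [0, 0, 0], [0, 0, 0], [0, 0.001, 0], [0, 0, 0]], "rot": [[0, 0, 0], [0, 0, 0], [0, 0, 0], [0, 0, 0], [0, 0, 0]], "jaw": [1, 1, 1, 1, 1]}}

```text
t: 17.65
position: [0.6168, 0.1086, 0.1948]
eef_rot: [-2.264, -2.177, 0.002]
force: [-3.9, -0.8, 5.3]
finger_gap: 0.0385
gripper_force: 61.6
```

```bash
python3 - <<'E'
from h import *
p,y,_=now(); s=manip.observe();print(p,y,s["force"],s["finger_gap"],tobox(*p[:2]))
x,yy=box(-.17,.0015); plan([(x,yy,p[2],88.32,1,15)])
E
```

```text
[0.61659792 0.10852865 0.04009121] 87.76426780299796 [-3.90445406 -0.77329024  5.26202012] 0.03846553051532188 [-0.2662  0.0012]
tilt deg 0.08 at [0.6166 0.1085 0.0401] 87.8
[[-0.006, 0.0, -0.0], [-0.007, 0.0, -0.0], [-0.006, 0.0, -0.0], [-0.007, 0.0, -0.0], [-0.006, 0.0, -0.0]] [[0, 0, -0.0], [0, 0, -0.1], [0, 0, -0.0], [0, 0, -0.0], [0, 0, -0.1]] [1, 1, 1, 1, 1]
[[-0.006, 0.0, -0.0], [-0.007, 0.0, -0.0], [-0.006, 0.001, -0.0], [-0.007, -0.0, -0.0], [-0.006, -0.0, -0.0]] [[0, 0, -0.0], [0, 0, -0.1], [0, 0, 0.0], [0, 0, -0.0], [0, 0, -0.1]] [1, 1, 1, 1, 1]
[[-0.007, -0.0, -0.0], [-0.006, -0.0, -0.0], [-0.006, -0.0, -0.0], [-0.007, -0.0, -0.0], [-0.006, -0.0, -0.0]] [[0, 0, -0.0], [0, 0, -0.0], [0, 0, -0.1], [0, 0, -0.0], [0, 0, -0.1]] [1, 1, 1, 1, 1]
end [0.6143 0.0126 0.0401] 88.4
```

{"method": "arm_command", "body": {"travel": [[-0.006, 0, 0], [-0.006, 0, 0], [-0.006, 0, 0], [-0.006, 0, 0], [-0.006, 0, 0]], "rot": [[0, 0, -0.1], [0, 0, -0.1], [0, 0, -0.1], [0, 0, -0.1], [0, 0, -0.1]], "jaw": [1, 1, 1, 1, 1]}}

```text
t: 18.15
position: [0.6163, 0.0783, 0.1948]
eef_rot: [-2.255, -2.187, -0.002]
force: [1.0, 3.0, 3.9]
finger_gap: 0.0388
gripper_force: 61.4
```

{"method": "arm_command", "body": {"travel": [[-0.007, 0, 0], [-0.007, 0, 0], [-0.007, 0, 0], [-0.007, 0, 0], [-0.007, 0, 0]], "rot": [[0, 0, 0], [0, 0, 0], [0, 0, 0], [0, 0, 0], [0, 0, 0]], "jaw": [1, 1, 1, 1, 1]}}

```text
t: 18.65
position: [0.6151, 0.0433, 0.1947]
eef_rot: [-2.255, -2.187, -0.001]
force: [-0.1, 4.2, 4.5]
finger_gap: 0.0391
gripper_force: 61.6
```

```bash
python3 - <<'E'
from h import *
p,y,_=now(); s=manip.observe();print(p,y,s["force"],tobox(*p[:2]))
E
```

```text
[0.61515437 0.04336518 0.04001955] 88.26687791446889 [-0.05279516  4.20143226  4.52949281] [-0.201   0.0017]
```

{"method": "arm_command", "body": {"travel": [[-0.008, 0, 0], [-0.008, 0, 0], [-0.008, 0, 0], [-0.008, 0, 0], [-0.008, 0, 0]], "rot": [[0, 0, 0], [0, 0, 0], [0, 0, 0], [0, 0, 0], [0, 0, 0]], "jaw": [1, 1, 1, 1, 1]}}

```text
t: 19.15
position: [0.6139, 0.0033, 0.1948]
eef_rot: [-2.255, -2.188, -0.001]
force: [-0.1, 6.1, 5.1]
finger_gap: 0.0389
gripper_force: 61.6
```

{"method": "arm_command", "body": {"travel": [[-0.003, 0, 0], [-0.003, 0, 0], [-0.003, 0, 0], [-0.003, 0, 0], [-0.003, 0, 0]], "rot": [[0, 0, 0], [0, 0, 0], [0, 0, 0], [0, 0, 0], [0, 0, 0]], "jaw": [1, 1, 1, 1, 1]}}

```text
t: 19.65
position: [0.6134, -0.0115, 0.1948]
eef_rot: [-2.254, -2.188, -0.001]
force: [-0.2, 4.8, 5.7]
finger_gap: 0.0392
gripper_force: 61.7
```

```bash
python3 - <<'E'
from h import *
p,y,_=now(); s=manip.observe();print(p,y,s["force"],tobox(*p[:2]))
E
```

```text
[ 0.61343987 -0.01136686  0.04005116] 88.28099573532047 [-0.21682265  4.75688341  5.74752779] [-0.1462  0.0016]
```

{"method": "arm_command", "body": {"travel": [[-0.002, 0, 0], [-0.002, 0, 0], [-0.001, 0, 0], [-0.001, 0, 0], [-0.001, 0, 0]], "rot": [[0, 0, 0], [0, 0, 0], [0, 0, 0], [0, 0, 0], [0, 0, 0]], "jaw": [1, 1, 1, 1, 1]}}

```text
t: 20.15
position: [0.6132, -0.0184, 0.1947]
eef_rot: [-2.254, -2.188, -0.001]
force: [-0.1, 5.2, 6.2]
finger_gap: 0.039
gripper_force: 61.7
```

{"method": "arm_command", "body": {"travel": [[-0.001, 0, 0], [-0.001, 0, 0], [-0.001, 0, 0], [-0.001, 0, 0], [0, 0, 0]], "rot": [[0, 0, 0], [0, 0, 0], [0, 0, 0], [0, 0, 0], [0, 0, 0]], "jaw": [1, 1, 1, 1, 1]}}

```text
t: 20.65
position: [0.6131, -0.0225, 0.1947]
eef_rot: [-2.255, -2.188, -0.001]
force: [0.0, 5.1, 4.3]
finger_gap: 0.0392
gripper_force: 61.7
```

{"method": "arm_command", "body": {"travel": [[-0.001, 0, 0], [-0.001, 0, 0], [-0.001, 0, 0], [-0.001, 0, 0], [0, 0, 0]], "rot": [[0, 0, 0], [0, 0, 0], [0, 0, 0], [0, 0, 0], [0, 0, 0]], "jaw": [1, 1, 1, 1, 1]}}

```text
t: 21.15
position: [0.6129, -0.0265, 0.1947]
eef_rot: [-2.255, -2.188, -0.001]
force: [-0.8, 5.1, 5.4]
finger_gap: 0.0392
gripper_force: 61.7
```

{"method": "arm_command", "body": {"travel": [[-0.001, 0, 0], [-0.001, 0, 0], [-0.001, 0, 0], [0, 0, 0], [0, 0, 0]], "rot": [[0, 0, 0], [0, 0, 0], [0, 0, 0], [0, 0, 0], [0, 0, 0]], "jaw": [1, 1, 1, 1, 1]}}

```text
t: 21.65
position: [0.6128, -0.0295, 0.1947]
eef_rot: [-2.254, -2.188, -0.001]
force: [-0.4, 4.4, 6.4]
finger_gap: 0.0389
gripper_force: 61.7
```

```bash
python3 - <<'E'
from h import *
p,y,_=now(); s=manip.observe();print(p,y,s["force"],tobox(*p[:2]))
b=manip.read_camera("top").astype(int)
for r in (154,157,160): print(r,[int(v) for v in b[r,285:320].sum(1)])
for X in (.02,.03,.035,.04): print(X,np.round(proj("top",(*box(X,0),.048)),1))
E
```

```text
[ 0.61285331 -0.02943428  0.04002837] 88.2754742215953 [-0.40755574  4.39796285  6.39199835] [-0.1282  0.0015]
154 [334, 322, 311, 297, 276, 264, 244, 226, 194, 192, 188, 192, 193, 183, 183, 190, 186, 185, 179, 179, 225, 362, 495, 464, 297, 152, 83, 87, 111, 85, 103, 113, 201, 296, 345]
157 [346, 337, 330, 325, 314, 295, 283, 261, 238, 206, 161, 137, 141, 138, 159, 159, 189, 192, 181, 189, 248, 407, 548, 519, 353, 194, 125, 101, 99, 104, 129, 162, 218, 276, 298]
160 [364, 359, 350, 345, 338, 322, 313, 293, 269, 256, 225, 202, 153, 137, 139, 130, 127, 141, 151, 146, 210, 340, 469, 507, 517, 534, 488, 424, 344, 327, 348, 321, 243, 190, 195]
0.02 [156.9 300.5]
0.03 [157.  303.9]
0.035 [157.  305.5]
0.04 [157.  307.2]
```

{"method": "arm_command", "body": {"travel": [[-0.001, 0, 0], [-0.001, 0, 0], [-0.001, 0, 0], [0, 0, 0], [0, 0, 0]], "rot": [[0, 0, 0], [0, 0, 0], [0, 0, 0], [0, 0, 0], [0, 0, 0]], "jaw": [1, 1, 1, 1, 1]}}

```text
t: 22.2
position: [0.6127, -0.0305, 0.1947]
eef_rot: [-2.252, -2.187, -0.005]
force: [0.9, 7.6, 4.6]
finger_gap: 0.0388
gripper_force: 61.6
```

{"method": "arm_command", "body": {"travel": [[-0.001, 0, 0], [0, 0, 0], [0, 0, 0], [0, 0, 0], [0, 0, 0]], "rot": [[0, 0, 0], [0, 0, 0], [0, 0, 0], [0, 0, 0], [0, 0, 0]], "jaw": [1, 1, 1, 1, 1]}}

```text
t: 22.7
position: [0.6126, -0.0308, 0.1948]
eef_rot: [-2.25, -2.187, -0.006]
force: [1.0, 9.0, 4.9]
finger_gap: 0.0389
gripper_force: 61.6
```

{"method": "arm_command", "body": {"travel": [[0, 0.001, 0], [0, 0.001, 0], [0, 0.001, 0], [0, 0, 0], [0, 0, 0]], "rot": [[0, 0, 0], [0, 0, 0], [0, 0, 0], [0, 0, 0], [0, 0, 0]], "jaw": [1, 1, 1, 1, 1]}}

```text
t: 23.2
position: [0.6137, -0.0306, 0.1948]
eef_rot: [-2.248, -2.185, 0.002]
force: [-5.8, 8.5, 9.7]
finger_gap: 0.039
gripper_force: 62.4
```

{"method": "arm_command", "body": {"travel": [[0, 0, 0], [0, 0, 0], [0, 0, 0], [0, 0, 0], [0, 0, 0]], "rot": [[0, 0, 0], [0, 0, 0], [0, 0, 0], [0, 0, 0], [0, 0, 0]], "jaw": [0, 0, 0, 0, 0]}}

```text
t: 23.7
position: [0.6157, -0.0345, 0.1941]
eef_rot: [2.256, 2.186, -0.002]
force: [-0.1, -0.1, 0.6]
finger_gap: 0.0854
gripper_force: 0.0
```

```bash
python3 - <<'E'
from h import *
p,y,_=now(); s=manip.observe();print(s["force"],s["finger_gap"],tobox(*p[:2]))
x,yy,_,yw,_,_=arc(.1,0,1,.2,0)[0]
plan([(p[0],p[1],.2,y,0,5),(x,yy,.2,yw,0,1)])
E
```

```text
[-0.10916399 -0.11352143  0.6305561 ] 0.08542859642507127 [-0.123   0.0044]
tilt deg 0.07 at [ 0.6156 -0.0347  0.0394] 88.2
[[0.0, 0.0, -0.032], [0.0, 0.0, -0.032], [0.0, 0.0, -0.032], [0.0, 0.0, -0.032], [0.0, 0.0, -0.033]] [[0, 0, -0.0], [0, 0, -0.0], [0, 0, -0.0], [0, 0, -0.0], [0, 0, -0.0]] [0, 0, 0, 0, 0]
[[-0.021, -0.016, 0.0], [-0.022, -0.014, 0.0], [-0.024, -0.011, 0.0], [-0.026, -0.007, 0.0], [-0.026, -0.004, 0.0]] [[0, 0, 7.6], [0, 0, 7.5], [0, 0, 7.6], [0, 0, 7.6], [0, 0, 7.6]] [0, 0, 0, 0, 0]
[[-0.026, 0.0, 0.0], [-0.026, 0.003, 0.0], [0, 0, 0], [0, 0, 0], [0, 0, 0]] [[0, 0, 7.5], [0, 0, 7.6], [0, 0, 0], [0, 0, 0], [0, 0, 0]] [0, 0, 0, 0, 0]
end [ 0.496  -0.1749  0.2004] 35.2
```

{"method": "arm_command", "body": {"travel": [[0, 0, -0.032], [0, 0, -0.032], [0, 0, -0.032], [0, 0, -0.032], [0, 0, -0.033]], "rot": [[0, 0, 0], [0, 0, 0], [0, 0, 0], [0, 0, 0], [0, 0, 0]], "jaw": [0, 0, 0, 0, 0]}}

```text
t: 24.2
position: [0.6155, -0.0338, 0.3566]
eef_rot: [2.255, 2.187, -0.001]
force: [-0.3, -1.0, 0.5]
finger_gap: 0.0853
gripper_force: 0.0
```

{"method": "arm_command", "body": {"travel": [[-0.021, -0.016, 0], [-0.022, -0.014, 0], [-0.024, -0.011, 0], [-0.026, -0.007, 0], [-0.026, -0.004, 0]], "rot": [[0, 0, 7.6], [0, 0, 7.5], [0, 0, 7.6], [0, 0, 7.6], [0, 0, 7.6]], "jaw": [0, 0, 0, 0, 0]}}

```text
t: 24.7
position: [0.529, -0.135, 0.3555]
eef_rot: [2.846, 1.328, -0.001]
force: [-0.0, 0.4, -0.7]
finger_gap: 0.0855
gripper_force: 0.0
```

{"method": "arm_command", "body": {"travel": [[-0.026, 0, 0], [-0.026, 0.003, 0], [0, 0, 0], [0, 0, 0], [0, 0, 0]], "rot": [[0, 0, 7.5], [0, 0, 7.6], [0, 0, 0], [0, 0, 0], [0, 0, 0]], "jaw": [0, 0, 0, 0, 0]}}

```text
t: 25.2
position: [0.4968, -0.1728, 0.3557]
eef_rot: [-2.992, -0.955, -0.002]
force: [0.4, 0.8, 0.0]
finger_gap: 0.0851
gripper_force: 0.0
```

```bash
python3 - <<'E'
from h import *
b=manip.read_camera("top");a=manip.read_camera("scene")
for c in("scene","top"):
  for d in manip.landmark_of("cam_knob",c)[:2]:
    w=ray(c,d["pixel"],.083); print(c,round(d["score"],2),tobox(*w[:2]))
o=np.hstack([cv2.resize(a[150:270,140:330,::-1],(418,264)),cv2.resize(b[130:200,220:340,::-1],(377,220)).copy() if 0 else cv2.resize(b[130:200,240:340,::-1],(377,264))]);cv2.imwrite("pics/k.png",o)
x,yy,_,yw,_,_=arc(.1,0,1,.2,0)[0]
plan([(x,yy,.2,yw,0,1),(x,yy,.084,yw,0,4)])
E
```

```text
scene 0.91 [ 0.0185 -0.1028]
scene 0.56 [-0.0902  0.2678]
top 0.68 [ 0.0216 -0.1135]
top 0.49 [-0.3699  0.1315]
tilt deg 0.04 at [ 0.4969 -0.1728  0.2008] 35.4
[[-0.002, 0.002, 0.001], [-0.0, -0.0, 0.029], [-0.0, -0.0, 0.029], [-0.0, -0.0, 0.029], [-0.0, -0.0, 0.029]] [[0, 0, 0.2], [0, 0, -0.0], [0, 0, -0.0], [0, 0, -0.0], [0, 0, -0.0]] [0, 0, 0, 0, 0]
end [ 0.4964 -0.1756  0.0838] 35.2
```

View pics/k.png

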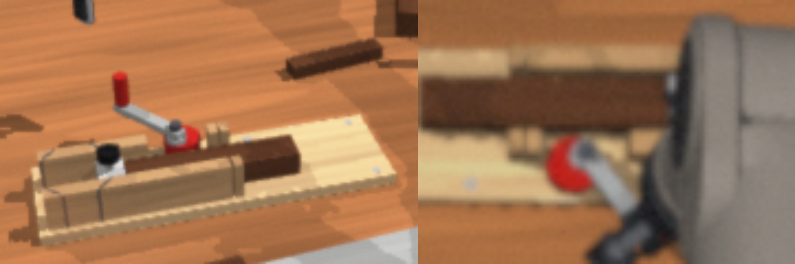

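The batten lies in the channel up to the stop (scene crop 265,158), and the lever is free and open. Now I'll take the knob.

{"method": "arm_command", "body": {"travel": [[-0.002, 0.002, 0.001], [0, 0, 0.029], [0, 0, 0.029], [0, 0, 0.029], [0, 0, 0.029]], "rot": [[0, 0, 0.2], [0, 0, 0], [0, 0, 0], [0, 0, 0], [0, 0, 0]], "jaw": [0, 0, 0, 0, 0]}}

```text
t: 25.9
position: [0.4959, -0.1768, 0.2374]
eef_rot: [2.995, 0.946, 0.0]
force: [1.3, -0.5, 0.0]
finger_gap: 0.085
gripper_force: 0.0
```

{"method": "arm_command", "body": {"travel": [[0, 0, 0], [0, 0, 0], [0, 0, 0], [0, 0, 0], [0, 0, 0]], "rot": [[0, 0, 0], [0, 0, 0], [0, 0, 0], [0, 0, 0], [0, 0, 0]], "jaw": [0.7, 0.7, 0.7, 0.7, 0.7]}}

```text
t: 26.4
position: [0.4964, -0.1768, 0.2398]
eef_rot: [2.994, 0.946, 0.003]
force: [-0.2, 0.5, 0.1]
finger_gap: 0.0254
gripper_force: 0.0
```

```bash
python3 - <<'E'
from h import *
s=manip.observe();print(s["force"],s["finger_gap"],s["gripper_force"])
plan(arc(0,1.2,10,.084,.7)+arc(1.2,1.5,10,.084,.7))
E
```

```text
[-0.17008709  0.54279898  0.11184053] 0.025409195419951725 0.0
tilt deg 0.15 at [ 0.4968 -0.177   0.0851] 35.1
[[0.001, -0.012, 0.001], [0.001, -0.01, 0.0], [0.0, -0.01, 0.0], [0.001, -0.01, 0.0], [0.0, -0.011, 0.0]] [[0, 0, 6.7], [0, 0, 6.9], [0, 0, 6.9], [0, 0, 6.9], [0, 0, 6.8]] [0.7, 0.7, 0.7, 0.7, 0.7]
[[0.001, -0.01, 0.0], [0.001, -0.01, 0.0], [0.0, -0.01, 0.0], [0.001, -0.01, 0.0], [0.0, -0.01, 0.0]] [[0, 0, 6.9], [0, 0, 6.9], [0, 0, 6.9], [0, 0, 6.8], [0, 0, 6.9]] [0.7, 0.7, 0.7, 0.7, 0.7]
[[0.0, -0.003, 0.0], [0.0, -0.003, 0.0], [0.0, -0.002, 0.0], [0.0, -0.003, 0.0], [0.0, -0.002, 0.0]] [[0, 0, 1.7], [0, 0, 1.8], [0, 0, 1.7], [0, 0, 1.7], [0, 0, 1.7]] [0.7, 0.7, 0.7, 0.7, 0.7]
[[0.001, -0.003, 0.0], [-0.0, -0.002, 0.0], [-0.0, -0.003, 0.0], [-0.0, -0.002, 0.0], [-0.0, -0.003, 0.0]] [[0, 0, 1.7], [0, 0, 1.7], [0, 0, 1.8], [0, 0, 1.7], [0, 0, 1.7]] [0.7, 0.7, 0.7, 0.7, 0.7]
end [ 0.5119 -0.0607  0.0841] -50.7
```

{"method": "arm_command", "body": {"travel": [[0.001, -0.012, 0.001], [0.001, -0.01, 0], [0, -0.01, 0], [0.001, -0.01, 0], [0, -0.011, 0]], "rot": [[0, 0, 6.7], [0, 0, 6.9], [0, 0, 6.9], [0, 0, 6.9], [0, 0, 6.8]], "jaw": [0.7, 0.7, 0.7, 0.7, 0.7]}}

```text
t: 26.9
position: [0.4794, -0.1275, 0.2384]
eef_rot: [3.14, 0.014, 0.003]
force: [0.2, -0.9, -0.9]
finger_gap: 0.0255
gripper_force: 0.6
```

{"method": "arm_command", "body": {"travel": [[0.001, -0.01, 0], [0.001, -0.01, 0], [0, -0.01, 0], [0.001, -0.01, 0], [0, -0.01, 0]], "rot": [[0, 0, 6.9], [0, 0, 6.9], [0, 0, 6.9], [0, 0, 6.8], [0, 0, 6.9]], "jaw": [0.7, 0.7, 0.7, 0.7, 0.7]}}

```text
t: 27.4
position: [0.4931, -0.0798, 0.2382]
eef_rot: [3.004, -0.914, 0.001]
force: [-0.1, -2.7, 1.1]
finger_gap: 0.0257
gripper_force: 0.9
```

{"method": "arm_command", "body": {"travel": [[0, -0.003, 0], [0, -0.003, 0], [0, -0.002, 0], [0, -0.003, 0], [0, -0.002, 0]], "rot": [[0, 0, 1.7], [0, 0, 1.8], [0, 0, 1.7], [0, 0, 1.7], [0, 0, 1.7]], "jaw": [0.7, 0.7, 0.7, 0.7, 0.7]}}

```text
t: 27.9
position: [0.5008, -0.0695, 0.2382]
eef_rot: [2.929, -1.131, 0.001]
force: [-1.0, -2.2, 1.1]
finger_gap: 0.0256
gripper_force: 1.3
```

{"method": "arm_command", "body": {"travel": [[0, -0.002, 0], [0, -0.002, 0], [0, -0.002, 0], [0, -0.002, 0], [0, 0, 0]], "rot": [[0, 0, 1.4], [0, 0, 1.4], [0, 0, 1.4], [0, 0, 1.4], [0, 0, 0]], "jaw": [0.7, 0.7, 0.7, 0.7, 0.7]}}

```text
t: 28.4
position: [0.5049, -0.066, 0.2379]
eef_rot: [2.864, -1.273, -0.005]
force: [-6.6, -6.5, 7.6]
finger_gap: 0.0257
gripper_force: 4.7
```

{"method": "arm_command", "body": {"travel": [[0, -0.002, 0], [0, -0.001, 0], [0, -0.001, 0], [0, 0, 0], [0, 0, 0]], "rot": [[0, 0, 0.7], [0, 0, 0.7], [0, 0, 0.7], [0, 0, 0], [0, 0, 0]], "jaw": [0.7, 0.7, 0.7, 0.7, 0.7]}}

```text
t: 28.9
position: [0.5065, -0.0649, 0.2377]
eef_rot: [2.836, -1.325, -0.009]
force: [-10.6, -9.0, 11.2]
finger_gap: 0.0257
gripper_force: 6.9
```

```bash
python3 - <<'E'
from h import *
s=manip.observe();p,y,R=now();print(s["force"],R.T@s["force"],tobox(*p[:2]),y,s["gripper_force"])
E
```

```text
[-10.57864799  -8.96922827  11.18384418] [  0.08749454  14.00458874 -11.01349438] [-0.0884 -0.1053] -50.092312356329344 6.8654488027095795
```

{"method": "arm_command", "body": {"travel": [[0, -0.001, 0], [0, -0.001, 0], [0, 0, 0], [0, 0, 0], [0, 0, 0]], "rot": [[0, 0, 0.4], [0, 0, 0], [0, 0, 0], [0, 0, 0], [0, 0, 0]], "jaw": [0.7, 0.7, 0.7, 0.7, 0.7]}}

```text
t: 29.4
position: [0.5071, -0.0645, 0.2376]
eef_rot: [2.829, -1.335, -0.012]
force: [-13.7, -10.3, 13.0]
finger_gap: 0.0259
gripper_force: 8.3
```

{"method": "arm_command", "body": {"travel": [[0, 0.002, 0], [0, 0.002, 0], [0, 0.001, 0], [0, 0, 0], [0, 0, 0]], "rot": [[0, 0, 0], [0, 0, 0], [0, 0, 0], [0, 0, 0], [0, 0, 0]], "jaw": [0.7, 0.7, 0.7, 0.7, 0.7]}}

```text
t: 29.9
position: [0.5056, -0.0657, 0.2378]
eef_rot: [2.836, -1.336, -0.003]
force: [-6.1, -6.4, 7.2]
finger_gap: 0.0259
gripper_force: 4.7
```

{"method": "arm_command", "body": {"travel": [[0, 0, 0], [0, 0, 0], [0, 0, 0], [0, 0, 0], [0, 0, 0]], "rot": [[0, 0, 0], [0, 0, 0], [0, 0, 0], [0, 0, 0], [0, 0, 0]], "jaw": [0, 0, 0, 0, 0]}}

```text
t: 30.4
position: [0.5074, -0.0619, 0.2374]
eef_rot: [-2.844, 1.333, -0.0]
force: [0.4, 0.3, 0.2]
finger_gap: 0.0851
gripper_force: 0.0
```

{"method": "arm_command", "body": {"travel": [[0, 0, -0.03], [0, 0, -0.03], [0, 0, -0.03], [0, 0, -0.03], [0, 0, -0.03]], "rot": [[0, 0, 0], [0, 0, 0], [0, 0, 0], [0, 0, 0], [0, 0, 0]], "jaw": [0, 0, 0, 0, 0]}}

```text
t: 30.9
position: [0.5071, -0.0621, 0.3887]
eef_rot: [-2.844, 1.333, -0.0]
force: [1.3, 0.1, 0.3]
finger_gap: 0.0853
gripper_force: 0.0
```

{"method": "arm_command", "body": {"travel": [[-0.04, 0, 0], [-0.04, 0, 0], [-0.04, 0, 0], [-0.04, 0, 0], [0, 0, 0]], "rot": [[0, 0, 0], [0, 0, 0], [0, 0, 0], [0, 0, 0], [0, 0, 0]], "jaw": [0, 0, 0, 0, 0]}}

```text
t: 31.4
position: [0.4016, 0.0658, 0.3876]
eef_rot: [-2.85, 1.32, 0.002]
force: [-0.4, -0.8, 0.1]
finger_gap: 0.0851
gripper_force: 0.0
```

```bash
python3 - <<'E'
from h import *
b=manip.read_camera("top");a=manip.read_camera("scene")
for c in("scene","top"):
  for d in manip.landmark_of("cam_knob",c)[:1]:
    w=ray(c,d["pixel"],.083); print(c,round(d["score"],2),tobox(*w[:2]))
o=np.vstack([cv2.resize(a[150:270,140:330,::-1],(475,300)),cv2.resize(b[138:188,200:345,::-1],(475,164))]);cv2.imwrite("pics/f.png",cv2.resize(o,None,fx=1.2,fy=1.2))
E
```

```text
scene 0.87 [-0.0815 -0.1128]
top 0.61 [-0.0765 -0.1094]
```

View pics/f.png

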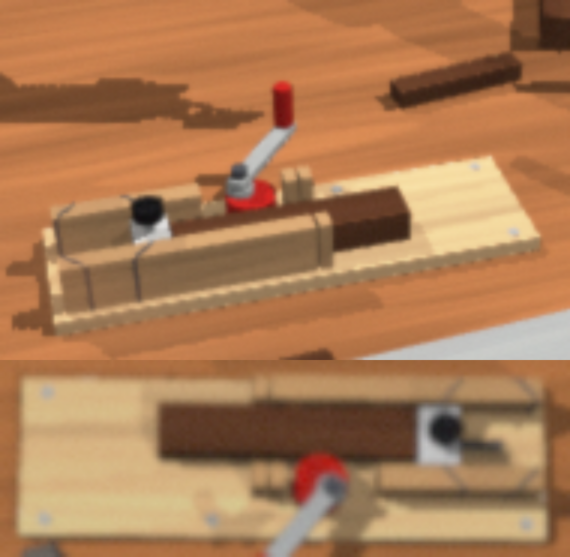

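The picture shows the batten against the stop and along the fence, with the lever at about 1.27–1.35 rad. One firm re-push will verify the wedge, since there is plenty of time.

{"method": "arm_command", "body": {"travel": [[0.04, 0, 0], [0.04, 0, 0], [0.04, 0, 0], [0.04, 0, 0], [0, 0, 0]], "rot": [[0, 0, 0], [0, 0, 0], [0, 0, 0], [0, 0, 0], [0, 0, 0]], "jaw": [0, 0, 0, 0, 0]}}

```text
t: 32.1
position: [0.5099, -0.0704, 0.3862]
eef_rot: [2.834, -1.35, 0.003]
force: [-1.0, -0.6, -0.5]
finger_gap: 0.0852
gripper_force: 0.0
```

{"method": "arm_command", "body": {"travel": [[0, 0, 0.03], [0, 0, 0.03], [0, 0, 0.03], [0, 0, 0.03], [0, 0, 0.03]], "rot": [[0, 0, 0], [0, 0, 0], [0, 0, 0], [0, 0, 0], [0, 0, 0]], "jaw": [0, 0, 0, 0, 0]}}

```text
t: 32.6
position: [0.5073, -0.0634, 0.2359]
eef_rot: [2.843, -1.337, -0.0]
force: [0.4, -0.3, -0.2]
finger_gap: 0.0854
gripper_force: 0.0
```

{"method": "arm_command", "body": {"travel": [[0, 0, 0], [0, 0, 0], [0, 0, 0], [0, 0, 0], [0, 0, 0]], "rot": [[0, 0, 0], [0, 0, 0], [0, 0, 0], [0, 0, 0], [0, 0, 0]], "jaw": [0.7, 0.7, 0.7, 0.7, 0.7]}}

```text
t: 33.1
position: [0.5054, -0.0654, 0.2389]
eef_rot: [2.836, -1.334, -0.004]
force: [-8.0, -5.6, 6.9]
finger_gap: 0.0256
gripper_force: 4.7
```

The same command gives the same force and position, so the lever held. A little more wedge, then release.

{"method": "arm_command", "body": {"travel": [[0, -0.002, 0], [0, -0.002, 0], [0, -0.002, 0], [0, 0, 0], [0, 0, 0]], "rot": [[0, 0, 0], [0, 0, 0], [0, 0, 0], [0, 0, 0], [0, 0, 0]], "jaw": [0.7, 0.7, 0.7, 0.7, 0.7]}}

```text
t: 33.6
position: [0.5074, -0.0636, 0.2386]
eef_rot: [2.829, -1.335, -0.013]
force: [-15.2, -8.2, 14.3]
finger_gap: 0.0257
gripper_force: 8.4
```

{"method": "arm_command", "body": {"travel": [[0, 0.002, 0], [0, 0.002, 0], [0, 0.002, 0], [0, 0, 0], [0, 0, 0]], "rot": [[0, 0, 0], [0, 0, 0], [0, 0, 0], [0, 0, 0], [0, 0, 0]], "jaw": [0.7, 0.7, 0.7, 0.7, 0.7]}}

```text
t: 34.1
position: [0.5055, -0.065, 0.2389]
eef_rot: [2.837, -1.335, -0.003]
force: [-6.6, -3.7, 6.0]
finger_gap: 0.0255
gripper_force: 4.0
```

{"method": "arm_command", "body": {"travel": [[0, 0, 0], [0, 0, 0], [0, 0, 0], [0, 0, 0], [0, 0, 0]], "rot": [[0, 0, 0], [0, 0, 0], [0, 0, 0], [0, 0, 0], [0, 0, 0]], "jaw": [0, 0, 0, 0, 0]}}

```text
t: 34.6
position: [0.5074, -0.0621, 0.2376]
eef_rot: [-2.844, 1.333, -0.001]
force: [-0.6, -0.2, 0.8]
finger_gap: 0.0855
gripper_force: 0.0
```

{"method": "arm_command", "body": {"travel": [[0, 0, -0.03], [0, 0, -0.03], [0, 0, -0.03], [0, 0, -0.03], [0, 0, -0.03]], "rot": [[0, 0, 0], [0, 0, 0], [0, 0, 0], [0, 0, 0], [0, 0, 0]], "jaw": [0, 0, 0, 0, 0]}}

```text
t: 35.1
position: [0.5071, -0.0622, 0.3887]
eef_rot: [-2.845, 1.333, 0.0]
force: [0.4, -0.5, 0.7]
finger_gap: 0.0851
gripper_force: 0.0
```

{"method": "arm_command", "body": {"travel": [[-0.03, 0, 0], [-0.03, 0, 0], [0, 0, 0], [0, 0, 0], [0, 0, 0]], "rot": [[0, 0, 0], [0, 0, 0], [0, 0, 0], [0, 0, 0], [0, 0, 0]], "jaw": [0, 0, 0, 0, 0]}}

```text
t: 35.6
position: [0.4692, -0.0171, 0.3874]
eef_rot: [2.843, -1.335, 0.001]
force: [-0.1, 0.7, 0.4]
finger_gap: 0.0853
gripper_force: 0.0
```

```bash
python3 -c "
from plant import manip
print(manip.hand_in())"
```

```text
the job is handed in; nothing more can be done
None
```

I handed the job in at about 36 s, with no verdict returned: the dark batten is against the length stop and along the fence, and the cam lever is wedged (a re-push found it had held); the pale batten, tin, bottle and saw were not touched.

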